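# Tuck the drip strip under the gel tank's cover and hold it down

## Task

Take the orange drip strip by its rib and slide its leading edge, square and flat on the white deck, in under the lip of the gel tank's see-through blue cover as far as the white line on the strip, without lifting the cover. Then press the strip down flat on the deck with a firm push of about 10 N and finish while still holding it pressed like that, for its tape to take; leave everything else on the bench where it is.

Things in the scene. Friction and masses are not known exactly. Their poses are not given: they have to be found in the camera images.
- strip: orange plastic drip strip, 60 to 130 g, flat on the bench left or right of the tank. Leaf 100 (x) by 110 (y) by 4 mm. Origin: centre of the leaf's underside; +x to the leading edge (x = +50 mm), z up. Upright grip rib 12 mm thick (x), 70 mm wide (y), top 40 mm above the underside, across the leaf at x = -40 mm. White line across its top at x = +25 mm, 25 mm behind the leading edge
- strip_rib (a point): point inside the grip rib of the strip, at x = -40 mm, y = 0, 26 mm above the leaf's underside: the place to pinch it from above, with the fingers closing along the strip's x; the leaf is under the fingers on the leading-edge side, its top 22 mm below this point
- strip_left (a point): underside of the strip's leading edge at its left corner (strip x = +50, y = +55 mm)
- strip_right (a point): underside of the strip's leading edge at its right corner (strip x = +50, y = -55 mm)
- tank: blue gel tank fixed to the bench on a flat yellow pad, 280 (x) by 160 mm (y). Origin: centre of its footprint on the bench, below the cover's lip; +x points away from the robot, in under the cover. Side walls 141 mm apart inside run its full length, tops 18 mm above the deck; the -x end is open. Beyond x = +106 mm a chamber block 54 mm high, with red and black jacks to 68 mm
- deck: the tank's flat white deck, level, its top 24 mm above the bench, 140 mm wide, from 138 mm in front of the cover's lip to 101 mm behind it. Origin: on the deck's top, straight below the middle of the lip; x and y as the tank's, z up. Part of the tank, rigid
- lip_line (a point): point on the deck's top straight below the middle of the cover's lip; +x points in under the cover
- cover_lip (a point): middle of the lower edge of the cover's free front edge (its lip), 10 mm above the deck when the cover is down: the 4 mm leaf sliding flat on the deck passes under it with 6 mm to spare
- cover (a joint): the hinged see-through blue cover with a dark blue lip, 105 mm long, 134 mm wide, 5 mm thick, 120 g, lying level over the rear half of the deck; hinged at its far end, free to swing up. 0 = down (its own stop keeps it 10 mm above the deck), grows in rad as its lip is lifted (0.06 rad = 6 mm at the lip)
- comb: bystander: white gel comb standing on a grey foot 50 x 120 mm, 40 mm high, lying on the other side of the tank from the strip; origin under its centre
- pot_a: bystander: amber specimen pot with a white lid, 52 mm across, 55 mm high; origin under its centre
- pot_b: bystander: clear specimen pot with a white lid, 52 mm across, 55 mm high; origin under its centre
- beaker: bystander: glass beaker 70 mm across, 85 mm high; origin under its centre
- flask: bystander: glass bottle with a blue cap, 70 mm across, 150 mm high; origin under its centre
Not all that is in view belongs to the job. Of the things like the strip, leave any that is red; of the rest the larger one is meant.

How it is judged:
On the way:
1. the strip's leading edge lies under the cover's lip to about the white line, with the cover down (x of strip_left in the frame of lip_line between 0.015 and 0.035 m and z of strip_left in the frame of lip_line between -0.004 and 0.005 m and y of strip_left in the frame of lip_line between -0.072 and 0.072 m and x of strip_right in the frame of lip_line between 0.015 and 0.035 m and z of strip_right in the frame of lip_line between -0.004 and 0.005 m and y of strip_right in the frame of lip_line between -0.072 and 0.072 m and value of joint cover below 0.03 rad), for 0.2 s.
At the end, for the whole second after the job is handed in: Both leading corners of the strip lie 15 to 35 mm behind the cover's lip, underside within 5 mm of the deck; strip within 0.05 rad of level and still; cover down (under 0.03 rad); fingers still on the strip (over 2 N), and it presses on the deck with over 4 N (all of step 1 and angle between strip's own z axis and vertical below 0.05 rad and contact force between strip and deck above 4 N and contact force between the fingers and strip above 2 N and linear speed of strip below 0.02 m/s); the arm keeps its last pose, push and grip.
It fails at once if the cover was lifted (its hinge passed 0.06 rad, 6 mm at the lip) (value of joint cover above 0.06 rad).
It fails at once if a bystander was shoved more than 25 mm or tipped over (distance of any of comb, pot_a, pot_b, beaker, flask from where it was at the start of the episode above 0.025 m or angle between any of comb, pot_a, pot_b, beaker, flask's own z axis and vertical above 0.4 rad).
It also fails if it takes over 43 s, if anything falls off the work surface, if the arm or the gripper's body presses on something with over 40 N, if the wrist force passes 120 N, or if a joint passes its speed limit or range.

## Robot

A 6-joint arm with a two-finger parallel gripper is mounted at the origin on the work surface. World frame = base frame: x ahead of the robot, y to its left, z up, the work surface at z = 0. Lengths are in m, angles in rad, forces in N, time in s.
With the tool pointing down it reaches from about 0.35 to 0.85 m from the base axis. Payload 8.1 kg.
Tool frame: the origin (TCP) lies midway between the tips of the shut fingers; the grasp point (between the pads) lies 19 mm behind it; z points along the fingers, y is the line along which they close (so a half turn about z gives the same grasp; the last joint's range is limited). The gripper opens to 93 mm and grips with 3 to 60 N. Pads are 15 mm wide; open, the fingers measure 128 mm over their backs; the gripper's body (75 mm by 188 mm) begins 65 mm behind the grasp point.
Start: joints at [-1.34, 0.13, 1.488, -0, 1.523, -0.085], TCP at [0.186, -0.57, 0.219] pointing down, gripper open.
Joint ranges: [-2.96, 2.96], [-0.89, 2.26], [0.02, 2.5], [-1.34, 4.48], [0, 2.73], [-2.66, 2.66]. Speed limits (rad/s): [2.39, 2.39, 2.79, 3.14, 3.14, 3.14].

## Interface

Orientations are given as a rotation vector (axis times angle).
In Python, from plant import read_state, read_camera, camera_model, close_job gives the robot as it stands. The module is installed in compiled form; this text tells all that it offers.
- The arm moves only by the tool carry_out, never from a script. Its argument "moves" is a list of rows, each an object of numbers: "jaw": the finger opening in m, from 0 to 0.093; "dx", "dy", "dz": the shift along the tool's x, y, z in m; "yaw": the turn about the tool's z in rad. In form: [{"jaw": .., "dx": .., "dy": .., "dz": .., "yaw": ..}, ...]. A call has 1 to 8 rows; each row shifts and turns the commanded pose from where the row before left it, along the tool's axes as they then stand; what a row does not reach is not made up. A row lasts 1/8 s, in which the tool goes at most 62.5 mm and 10.7 degrees, less where a joint would pass 70% of its speed; a pose out of reach is approached as far as the arm can. A call is refused whole if a number of a shift passes 0.0625 or a number of a turn 0.188, either way. A call with a gripper value outside its range is refused whole. The fingers move at their own pace and stop on an object; "grip_force" is the grip in N (left out, the last holds). Time passes only in rows, so rows that do not move let the fingers close. It gives the time, the measured TCP pose, the force, the opening and the grip force at its end, in the units of the state.
- read_state(): the state, without advancing time (a new reading comes with each control period).
- read_camera(name): name is "side" or "top"; returns the picture (384x512x3 uint8, red, green, blue); there is no depth.
- camera_model(name): a dict with "camera_matrix" (3x3 intrinsics, pixels), "view" (4x4, takes a point from world to camera coordinates). Camera axes: x right, y up, looking along -z (the intrinsics and any distortion apply to the point x, -y, -z); pixel columns grow to the right and rows downward; lengths in m; the calibration is good to about 2 mm. A picture is of the moment at which its call begins. camera_model takes no time and is no camera call.
- close_job(): hands the job in; it is judged then, once.
The state is a dict: "t": time; "q": joint angles; "dq": joint speeds; "joint_torque": joint torques, N m; "tool_pos": TCP position; "orientation": TCP orientation; "force": force on the tool from outside, world axes, zero at the start; "wrist_torque": the same for the moment, N m; "opening": finger opening in m; "gripper_force": force on a finger pad.
Only numpy, scipy, OpenCV 4.12 (cv2) and the standard library are available. Lean on these libraries where they do the work, as an engineer would, in place of code of your own. Each camera call takes 0.05 s, during which the arm holds its last target. There are 200 camera calls.

## Working session

There is one attempt and no reset: what is moved stays moved. The work goes in short steps, Python scripts to look and compute and a tool call to move; the robot and the scene stay as the last step left them, time stands still between calls to the robot, and variables do not carry over. Pictures are saved under pics/ and viewed, at most 10 in all, crops included, and the job is handed in when it is done.

Besides the shell and the picture viewer there is one more tool, called after ">>>" in YAML: its name, and indented under it one key for each argument. carry_out: Moves the arm, as the interface text tells. Its arguments: {"type":"object","properties":{"moves":{"type":"array","items":{"type":"object","properties":{"jaw":{"type":"number"},"dx":{"type":"number"},"dy":{"type":"number"},"dz":{"type":"number"},"yaw":{"type":"number"}}}},"grip_force":{"type":"number"}},"required":["moves"]}

```bash
mkdir -p pics
cat > h.py <<'E'
import numpy as np, cv2
from plant import *
def snap(n,f):
    im=read_camera(n); cv2.imwrite('pics/'+f,im[:,:,::-1]); return im
def ray(n,u,v,z):
    c=camera_model(n);K=np.array(c["camera_matrix"]);V=np.array(c["view"])
    d=np.linalg.inv(K)@[u,v,1]; d=np.array([d[0],-d[1],-d[2]])
    R=V[:3,:3]; o=-R.T@V[:3,3]; w=R.T@d
    return o+w*(z-o[2])/w[2]
def proj(n,p):
    c=camera_model(n);K=np.array(c["camera_matrix"]);V=np.array(c["view"])
    q=V[:3,:3]@np.array(p)+V[:3,3]; q=K@[q[0],-q[1],-q[2]]; return q[:2]/q[2]
E
python3 - <<'E'
from h import *
a=snap('top','t0.png');b=snap('side','s0.png')
print(camera_model('top'),camera_model('side'));print(read_state())
E
```

```text
{'camera_matrix': array([[473.61613984,   0.        , 247.60500076],
       [  0.        , 473.61613984, 195.69104126],
       [  0.        ,   0.        ,   1.        ]]), 'view': array([[-0.01430308, -0.99981415,  0.01292616,  0.02505187],
       [ 0.9951101 , -0.01296986,  0.09791671, -0.51711662],
       [-0.09773086,  0.01426346,  0.99511066, -1.64115222],
       [ 0.        ,  0.        ,  0.        ,  1.        ]])} {'camera_matrix': array([[350.45181305,   0.        , 250.48288219],
       [  0.        , 350.45181305, 191.15192189],
       [  0.        ,   0.        ,   1.        ]]), 'view': array([[-0.99919117, -0.03841639,  0.01188192,  0.5179209 ],
       [ 0.03577663, -0.71438718,  0.69883545, -0.04415093],
       [-0.01835844,  0.69869531,  0.71518378, -1.01995851],
       [ 0.        ,  0.        ,  0.        ,  1.        ]])}
{'t': 0.1, 'q': array([-1.34039045e+00,  1.31087148e-01,  1.48920815e+00,  1.11691323e-05,
        1.52302012e+00, -8.53943990e-02]), 'dq': array([ 2.09451463e-03, -3.71676819e-06, -3.71689425e-03,  1.46659506e-03,
        4.79287995e-04, -3.63405928e-04]), 'joint_torque': array([ 1.89721459e-04, -5.61343718e+01, -4.93095267e+01,  7.70027633e-02,
        2.91366497e-02, -4.55204463e-05]), 'tool_pos': array([ 0.1862512 , -0.56979261,  0.21767072]), 'orientation': array([-3.10081261e+00, -4.93728000e-01,  1.78462308e-04]), 'force': array([-0.05422517, -0.05603831,  0.2398577 ]), 'wrist_torque': array([-0.06542935, -0.0192628 , -0.02848382]), 'gripper_force': 0.0, 'opening': 0.09317647219628672}
```

View pics/t0.png

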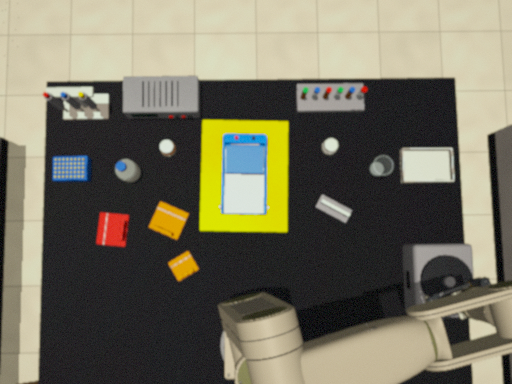

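View pics/s0.png

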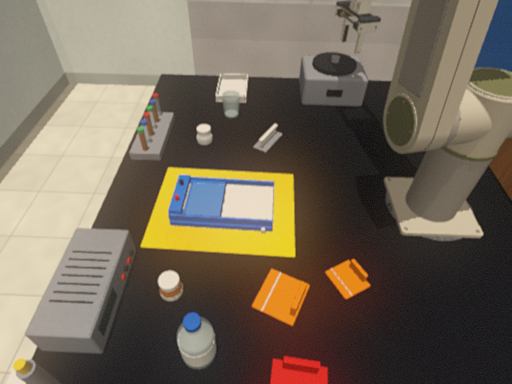

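Candidates: large orange strip at top (169,220) / side (281,296); small orange at top (183,266) / side (348,278); red one at top (113,229) / side (299,370). By the description I choose the large orange, and the close crop below checks that.

Run:
```python
from h import *
t=cv2.imread('pics/t0.png');s=cv2.imread('pics/s0.png')
def rs(c): return cv2.resize(c,(400,300),interpolation=cv2.INTER_CUBIC)
o=np.vstack([np.hstack([rs(t[190:250,130:210]),rs(s[255:336,230:338])]),np.hstack([rs(t[120:231,180:328]),rs(s[160:250,150:270])])])
cv2.imwrite('pics/c0.png',o)
for n,im in(('top',t),('side',s)):
    hsv=cv2.cvtColor(im,cv2.COLOR_BGR2HSV)
    m=cv2.inRange(hsv,(8,150,120),(20,255,255))
    m=cv2.morphologyEx(m,cv2.MORPH_CLOSE,np.ones((5,5)))
    for c in cv2.findContours(m,0,2)[0]:
        if cv2.contourArea(c)<150: continue
        r=cv2.minAreaRect(c);b=cv2.boxPoints(r)
        print(n,cv2.contourArea(c));
        for p in b: print(p.round(1),ray(n,*p,.004).round(4))
    y=cv2.inRange(hsv,(25,150,120),(35,255,255))
    c=max(cv2.findContours(y,0,2)[0],key=cv2.contourArea)
    ap=cv2.approxPolyDP(c,8,True)[:,0]
    print('pad');[print(p,ray(n,*p,.001).round(4)) for p in ap]
    w=cv2.inRange(hsv,(0,0,150),(180,60,255))
    for c in cv2.findContours(w,0,2)[0]:
        if 500<cv2.contourArea(c)<5000:
            M=cv2.moments(c);u=(M['m10']/M['m00'],M['m01']/M['m00'])
            ap=cv2.approxPolyDP(c,4,True)[:,0]
            print('white',np.round(u,1),cv2.contourArea(c));
            if len(ap)<7:[print(p,ray(n,*p,.024).round(4)) for p in ap]
```

```text
top 523.0
[166.1 262.5] [0.2877 0.3068 0.004 ]
[188.  249.4] [0.3324 0.23   0.004 ]
[199.7 268.8] [0.2642 0.1894 0.004 ]
[177.8 281.9] [0.2199 0.266  0.004 ]
top 310.0
[149.5 221.6] [0.4321 0.3659 0.004 ]
[159.6 199.3] [0.5105 0.3306 0.004 ]
[189.3 212.9] [0.461  0.2251 0.004 ]
[179.2 235.1] [0.3829 0.2609 0.004 ]
pad
[203 119] [0.8011 0.1752 0.001 ]
[199 230] [0.4    0.1914 0.001 ]
[286 232] [ 0.3886 -0.1167  0.001 ]
[288 121] [ 0.7903 -0.1329  0.001 ]
white [463.9 315.9] 1338.0
white [243.4 193.5] 1559.5
[225 173] [0.5992 0.0967 0.024 ]
[221 212] [0.4613 0.1121 0.024 ]
[221 183] [0.5637 0.1112 0.024 ]
[222 213] [0.4577 0.1086 0.024 ]
[264 214] [ 0.4522 -0.0386  0.024 ]
[263 174] [ 0.5939 -0.0376  0.024 ]
white [427.7 164.5] 1661.5
[402 150] [ 0.6742 -0.5356  0.024 ]
[404 181] [ 0.5627 -0.5375  0.024 ]
[453 180] [ 0.564  -0.7125  0.024 ]
[451 148] [ 0.6794 -0.7119  0.024 ]
white [328.5  96.9] 1472.5
[298  85] [ 0.9165 -0.1697  0.024 ]
[298 109] [ 0.8279 -0.1675  0.024 ]
[363 107] [ 0.8328 -0.4019  0.024 ]
[355  98] [ 0.8663 -0.3742  0.024 ]
[361  84] [ 0.918  -0.3979  0.024 ]
side 1
[... 691 characters left out ...]
-0.0138  0.0778  0.024 ]
[417 217] [0.06   0.0637 0.024 ]
[400 222] [0.1114 0.0838 0.024 ]
[405 232] [0.107  0.1176 0.024 ]
white [248.  201.6] 1611.0
[226 185] [ 0.5925 -0.0341  0.024 ]
[221 216] [0.5956 0.0861 0.024 ]
[272 219] [0.4569 0.09   0.024 ]
[273 186] [ 0.4534 -0.037   0.024 ]
white [154.1 136.7] 553.5
[172 113] [ 0.8253 -0.4026  0.024 ]
[159 116] [ 0.8688 -0.3804  0.024 ]
[147 151] [ 0.8634 -0.1785  0.024 ]
[138 134] [ 0.9166 -0.2679  0.024 ]
[130 152] [ 0.917  -0.1705  0.024 ]
[158 153] [ 0.8254 -0.1702  0.024 ]
white [470.5 110.7] 762.0
[465  89] [-0.3437 -0.6464  0.024 ]
[453 123] [-0.2039 -0.3958  0.024 ]
[490 125] [-0.3347 -0.3905  0.024 ]
[474  89] [-0.3814 -0.6486  0.024 ]
```

View pics/c0.png

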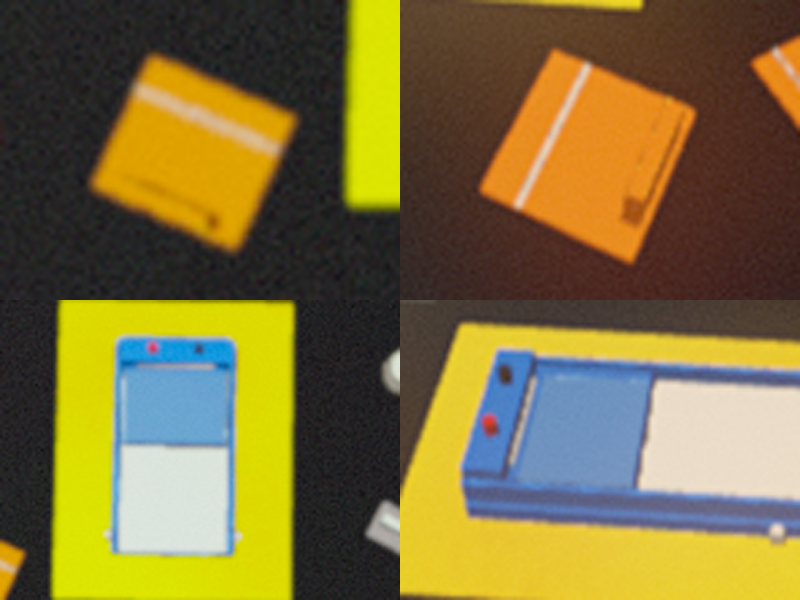

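The crop shows the large orange strip: white line on its far side (top ≈ (170,210)), rib near the robot (≈(163,230)). The tank is straight ahead, with its open end toward the robot and the lip at top ≈ (245,173).

Estimates:
- **Strip:** rib at (0.4065, 0.313), yaw about -24°.
- **Lip:** (0.594, 0.031), yaw -2.2°.

I turn the tool first, then travel.

>>> carry_out:
  moves:
    - {"yaw": -0.167,"jaw": 0.093}
    - {"yaw": -0.167}
    - {"yaw": -0.167}
    - {"yaw": -0.167}
    - {"yaw": -0.168}
  grip_force: 40

```text
invalid input at $.moves[0]: expected keys jaw, dx, dy, dz, yaw
```

>>> carry_out:
  moves:
    - {"dx": 0.0625,"dy": 0.011}
    - {"dx": 0.0625,"dy": 0.011}
    - {"dx": 0.0625,"dy": 0.011}
    - {"dx": 0.0625,"dy": 0.011}
    - {"dx": 0.0625,"dy": 0.011}
    - {"dx": 0.0625,"dy": 0.011}
    - {"dx": 0.0625,"dy": 0.011}
    - {"dx": 0.0625,"dy": 0.011}

```text
invalid input at $.moves[0]: expected keys jaw, dx, dy, dz, yaw
```

>>> carry_out:
  moves:
    - {"dx": 0.05,"dy": -0.031,"dz": 0.01}
    - {"dx": 0.05,"dy": -0.031,"dz": 0.01}
    - {"dx": 0.05,"dy": -0.031,"dz": 0.01}
    - {"dx": 0.05,"dy": -0.031,"dz": 0.01}
    - {"dx": 0.05,"dy": -0.031,"dz": 0.01}
    - {"dx": 0.05,"dy": -0.031,"dz": 0.01}
    - {"dx": 0.05,"dy": -0.031,"dz": 0.01}
    - {"dx": 0.05,"dy": -0.031,"dz": 0.01}

```text
invalid input at $.moves[0]: expected keys jaw, dx, dy, dz, yaw
```

```bash
cat >> h.py <<'E'
from scipy.spatial.transform import Rotation as Ro
def st():
    s=read_state();R=Ro.from_rotvec(s['orientation']).as_matrix()
    print('t',s['t'],'p',s['tool_pos'].round(4),'psi',np.degrees(np.arctan2(R[1,1],R[0,1])).round(2),'tilt',R[:2,2].round(4),'F',s['force'].round(2),'T',s['wrist_torque'].round(2),'open',round(s['opening'],4),'gf',round(s['gripper_force'],1),'q',s['q'].round(2))
    return s,R
def to(x,y,z,psi):
    s,R=st();d=R.T@(np.array([x,y,z])-s['tool_pos'])
    p=np.degrees(np.arctan2(R[1,1],R[0,1]));print('need',d.round(4),'yaw',np.radians(p-psi).round(4))
E
python3 - <<'E'
from h import *
to(.4065,.3133,.12,-24); b=snap('side','s1.png')
cv2.imwrite('pics/c1.png',cv2.resize(b[150:384,200:400],(680,590)))
E
```

```text
t 0.1 p [ 0.1863 -0.5698  0.2177] psi -71.91 tilt [-0.0004  0.0017] F [-0.05 -0.06  0.24] T [-0.07 -0.02 -0.03] open 0.0932 gf 0.0 q [-1.34  0.13  1.49  0.    1.52 -0.09]
need [ 0.4836 -0.7708  0.0991] yaw -0.8361
```

View pics/c1.png

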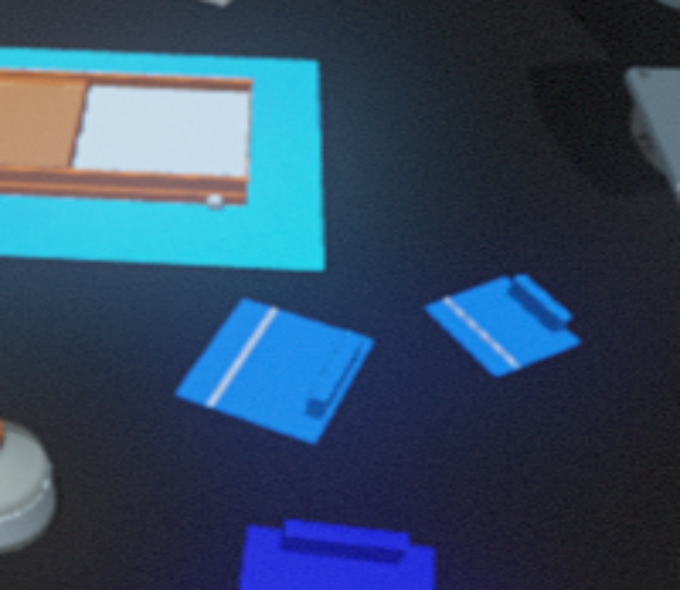

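The moves were refused because every key is required, so the scene is unchanged. I resend them with full rows.

>>> carry_out:
  moves:
    - {"jaw": 0.093,"dx": 0,"dy": 0,"dz": 0,"yaw": -0.167}
    - {"jaw": 0.093,"dx": 0,"dy": 0,"dz": 0,"yaw": -0.167}
    - {"jaw": 0.093,"dx": 0,"dy": 0,"dz": 0,"yaw": -0.167}
    - {"jaw": 0.093,"dx": 0,"dy": 0,"dz": 0,"yaw": -0.167}
    - {"jaw": 0.093,"dx": 0,"dy": 0,"dz": 0,"yaw": -0.168}
  grip_force: 40

```text
t: 0.78
tool_pos: [0.1863, -0.5701, 0.2182]
orientation: [-2.63, -1.718, -0.0]
force: [-0.3, -0.2, -0.3]
opening: 0.0927
gripper_force: 0.0
```

>>> carry_out:
  moves:
    - {"jaw": 0.093,"dx": 0.0625,"dy": 0.011,"dz": 0,"yaw": 0}
    - {"jaw": 0.093,"dx": 0.0625,"dy": 0.011,"dz": 0,"yaw": 0}
    - {"jaw": 0.093,"dx": 0.0625,"dy": 0.011,"dz": 0,"yaw": 0}
    - {"jaw": 0.093,"dx": 0.0625,"dy": 0.011,"dz": 0,"yaw": 0}
    - {"jaw": 0.093,"dx": 0.0625,"dy": 0.011,"dz": 0,"yaw": 0}
    - {"jaw": 0.093,"dx": 0.0625,"dy": 0.011,"dz": 0,"yaw": 0}
    - {"jaw": 0.093,"dx": 0.0625,"dy": 0.011,"dz": 0,"yaw": 0}
    - {"jaw": 0.093,"dx": 0.0625,"dy": 0.011,"dz": 0,"yaw": 0}

```text
t: 1.78
tool_pos: [0.4666, -0.1539, 0.2187]
orientation: [2.635, 1.711, 0.0]
force: [0.0, -1.5, 0.5]
opening: 0.0932
gripper_force: 0.0
```

>>> carry_out:
  moves:
    - {"jaw": 0.093,"dx": 0.05,"dy": -0.031,"dz": 0.01,"yaw": 0}
    - {"jaw": 0.093,"dx": 0.05,"dy": -0.031,"dz": 0.01,"yaw": 0}
    - {"jaw": 0.093,"dx": 0.05,"dy": -0.031,"dz": 0.01,"yaw": 0}
    - {"jaw": 0.093,"dx": 0.05,"dy": -0.031,"dz": 0.01,"yaw": 0}
    - {"jaw": 0.093,"dx": 0.05,"dy": -0.031,"dz": 0.01,"yaw": 0}
    - {"jaw": 0.093,"dx": 0.05,"dy": -0.031,"dz": 0.01,"yaw": 0}
    - {"jaw": 0.093,"dx": 0.05,"dy": -0.031,"dz": 0.01,"yaw": 0}
    - {"jaw": 0.093,"dx": 0,"dy": 0,"dz": 0,"yaw": 0}

```text
t: 2.78
tool_pos: [0.408, 0.2554, 0.1474]
orientation: [-2.629, -1.717, 0.003]
force: [-0.4, -0.5, -0.4]
opening: 0.0927
gripper_force: 0.0
```

Run:
```python
from h import *
to(.4065,.3133,.07,-24); b=snap('side','s2.png')
cv2.imwrite('pics/c2.png',cv2.resize(b[150:384,200:400],(680,590))[:,:,::-1])
for d in(-.04,): print(proj('side',[.4065,.3133,.04]))
```

```text
t 2.775 p [0.408  0.2554 0.1474] psi -23.69 tilt [-0.0023 -0.0001] F [-0.4  -0.5  -0.44] T [-0.06 -0.03 -0.01] open 0.0927 gf 0.0 q [ 0.45 -0.15  1.9   0.    1.4   0.87]
need [ 0.0525 -0.0244  0.0774] yaw 0.0054
[295.50261196 292.46712817]
```

View pics/c2.png

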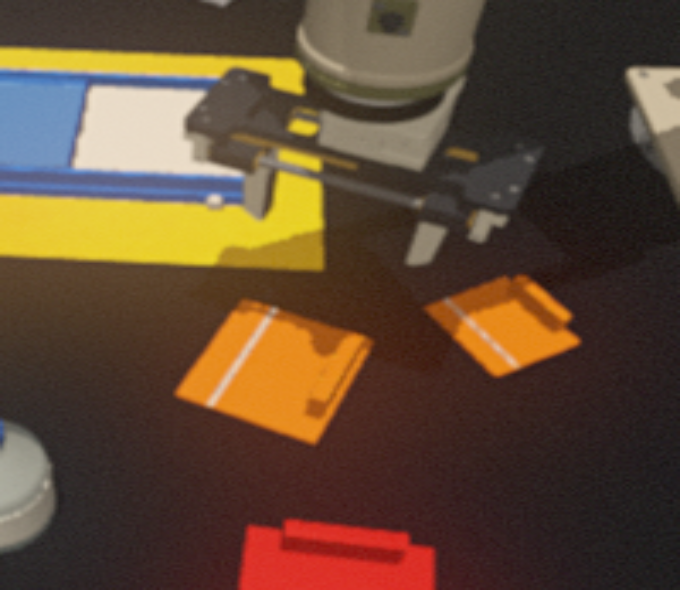

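The view shows the gripper above and short of the strip, and the strip undisturbed with its rib at about (298,295) full-frame. I approach and descend to TCP z ≈ 0.010.

>>> carry_out:
  moves:
    - {"jaw": 0.093,"dx": 0.027,"dy": -0.014,"dz": 0.02,"yaw": 0.005}
    - {"jaw": 0.093,"dx": 0.027,"dy": -0.014,"dz": 0.02,"yaw": 0}
    - {"jaw": 0.093,"dx": 0,"dy": 0,"dz": 0.037,"yaw": 0}
    - {"jaw": 0.093,"dx": 0,"dy": 0,"dz": 0.03,"yaw": 0}
    - {"jaw": 0.093,"dx": 0,"dy": 0,"dz": 0.02,"yaw": 0}
    - {"jaw": 0.093,"dx": 0,"dy": 0,"dz": 0.01,"yaw": 0}
    - {"jaw": 0.093,"dx": 0,"dy": 0,"dz": 0,"yaw": 0}

```text
t: 3.7
tool_pos: [0.4067, 0.312, 0.0114]
orientation: [2.64, 1.703, -0.001]
force: [0.3, 0.4, 0.1]
opening: 0.0927
gripper_force: 0.0
```

>>> carry_out:
  moves:
    - {"jaw": 0.04,"dx": 0,"dy": 0,"dz": 0,"yaw": 0}
    - {"jaw": 0.03,"dx": 0,"dy": 0,"dz": 0,"yaw": 0}
    - {"jaw": 0.02,"dx": 0,"dy": 0,"dz": 0,"yaw": 0}
    - {"jaw": 0.01,"dx": 0,"dy": 0,"dz": 0,"yaw": 0}
    - {"jaw": 0.005,"dx": 0,"dy": 0,"dz": 0,"yaw": 0}
    - {"jaw": 0.0,"dx": 0,"dy": 0,"dz": 0,"yaw": 0}
    - {"jaw": 0.0,"dx": 0,"dy": 0,"dz": 0,"yaw": 0}
    - {"jaw": 0.0,"dx": 0,"dy": 0,"dz": 0,"yaw": 0}

```text
t: 4.7
tool_pos: [0.4065, 0.313, 0.0116]
orientation: [-2.639, -1.704, 0.0]
force: [-0.0, 0.1, 0.9]
opening: 0.0175
gripper_force: 0.2
```

Run:
```python
from h import *
to(.4035,.316,.01,-24)
```

```text
t 4.7 p [0.4065 0.313  0.0116] psi -24.3 tilt [-0.0002 -0.    ] F [-0.05  0.08  0.91] T [-0.   -0.01  0.07] open 0.0175 gf 0.2 q [0.56 0.11 1.91 0.   1.12 0.98]
need [ 0.0015 -0.004   0.0016] yaw -0.0052
```

>>> carry_out:
  moves:
    - {"jaw": 0.0,"dx": 0,"dy": 0,"dz": 0,"yaw": 0}
    - {"jaw": 0.0,"dx": 0,"dy": 0,"dz": 0,"yaw": 0}
    - {"jaw": 0.0,"dx": 0,"dy": 0,"dz": 0,"yaw": 0}
  grip_force: 40

```text
t: 5.08
tool_pos: [0.4066, 0.3129, 0.0116]
orientation: [2.639, 1.704, -0.0]
force: [0.6, 0.2, -0.4]
opening: 0.0119
gripper_force: 40.0
```

>>> carry_out:
  moves:
    - {"jaw": 0.0,"dx": 0,"dy": 0,"dz": -0.02,"yaw": 0}
    - {"jaw": 0.0,"dx": 0,"dy": 0,"dz": -0.03,"yaw": 0}
    - {"jaw": 0.0,"dx": 0,"dy": 0,"dz": -0.03,"yaw": 0}
    - {"jaw": 0.0,"dx": -0.0454,"dy": 0.0342,"dz": 0,"yaw": 0}
    - {"jaw": 0.0,"dx": -0.0454,"dy": 0.0342,"dz": 0,"yaw": 0}
    - {"jaw": 0.0,"dx": -0.0454,"dy": 0.0342,"dz": 0,"yaw": 0}
    - {"jaw": 0.0,"dx": -0.0454,"dy": 0.0342,"dz": 0,"yaw": 0}
    - {"jaw": 0.0,"dx": -0.0454,"dy": 0.0342,"dz": 0,"yaw": 0}

```text
t: 6.08
tool_pos: [0.4692, 0.0339, 0.0918]
orientation: [2.639, 1.704, 0.001]
force: [0.9, 0.5, -1.3]
opening: 0.0118
gripper_force: 40.0
```

>>> carry_out:
  moves:
    - {"jaw": 0.0,"dx": 0,"dy": 0,"dz": 0,"yaw": -0.129}
    - {"jaw": 0.0,"dx": 0,"dy": 0,"dz": 0,"yaw": -0.129}
    - {"jaw": 0.0,"dx": 0,"dy": 0,"dz": 0,"yaw": -0.128}
    - {"jaw": 0.0,"dx": 0,"dy": 0,"dz": 0,"yaw": 0}
    - {"jaw": 0.0,"dx": 0,"dy": 0,"dz": 0,"yaw": 0}

```text
t: 6.7
tool_pos: [0.469, 0.0357, 0.0916]
orientation: [-2.266, -2.176, 0.0]
force: [-0.3, -0.8, -1.9]
opening: 0.0118
gripper_force: 40.0
```

```bash
cat > m.py <<'E'
from h import *
import sys
s,R=st();zu=s['tool_pos'][2]-.0116+.004
t=snap('top',sys.argv[1]+'t.png');b=snap('side',sys.argv[1]+'s.png')
for n,im in(('top',t),('side',b)):
    m=cv2.inRange(cv2.cvtColor(im,cv2.COLOR_RGB2HSV),(8,150,100),(20,255,255))
    m=cv2.morphologyEx(m,cv2.MORPH_CLOSE,np.ones((5,5)))
    for c in cv2.findContours(m,0,2)[0]:
        if cv2.contourArea(c)<200: continue
        for p in cv2.approxPolyDP(c,3,True)[:,0]: print(n,p,ray(n,*map(float,p),zu).round(4))
        print()
o=np.vstack([np.hstack([cv2.resize(t[120:240,180:310],(390,300)),cv2.resize(b[140:270,150:310],(390,300))])])
cv2.imwrite('pics/'+sys.argv[1]+'c.png',o[:,:,::-1])
E
python3 m.py a
```

```text
t 6.7 p [0.469  0.0357 0.0916] psi -2.34 tilt [-0.0001 -0.    ] F [-0.3  -0.84 -1.86] T [-0.   -0.09  0.  ] open 0.0118 gf 40.0 q [-0.03 -0.12  1.98 -0.    1.28  0.01]
top [187 250] [0.3315 0.2245 0.084 ]
top [168 262] [0.2926 0.2879 0.084 ]
top [178 281] [0.2294 0.2546 0.084 ]
top [198 269] [0.2679 0.1879 0.084 ]

side [354 258] [0.2754 0.2459 0.084 ]
side [324 272] [0.3474 0.2854 0.084 ]
side [345 299] [0.3109 0.3473 0.084 ]
side [370 286] [0.2531 0.3151 0.084 ]
side [367 273] [0.2534 0.2836 0.084 ]

side [240 170] [ 0.5505 -0.0362  0.084 ]
side [235 202] [0.5562 0.0876 0.084 ]
side [270 205] [0.4654 0.0936 0.084 ]
side [275 189] [0.4519 0.0349 0.084 ]
side [271 188] [0.4627 0.0316 0.084 ]
side [271 171] [ 0.4625 -0.0365  0.084 ]
side [267 187] [0.4735 0.0283 0.084 ]
side [262 188] [0.487  0.0328 0.084 ]
side [259 171] [ 0.4965 -0.0347  0.084 ]
side [246 175] [ 0.5325 -0.0163  0.084 ]
```

View pics/ac.png

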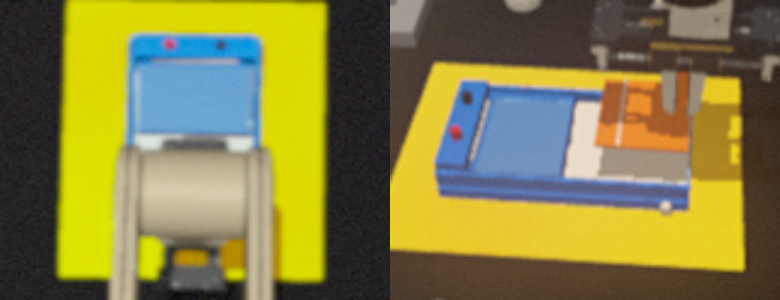

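The strip is held square and level above the front half of the deck: the left leading corner is at side (235,202), and the lip is clear ahead. Now I lower it to the deck.

>>> carry_out:
  moves:
    - {"jaw": 0.0,"dx": 0,"dy": 0,"dz": 0.025,"yaw": 0}
    - {"jaw": 0.0,"dx": 0,"dy": 0,"dz": 0.02,"yaw": 0}
    - {"jaw": 0.0,"dx": 0,"dy": 0,"dz": 0.006,"yaw": 0}
    - {"jaw": 0.0,"dx": 0,"dy": 0,"dz": 0,"yaw": 0}

```text
t: 7.3
tool_pos: [0.4689, 0.0358, 0.0406]
orientation: [-2.263, -2.178, 0.001]
force: [0.1, 0.3, 0.5]
opening: 0.0117
gripper_force: 40.0
```

>>> carry_out:
  moves:
    - {"jaw": 0.0,"dx": 0,"dy": 0,"dz": 0.002,"yaw": 0}
    - {"jaw": 0.0,"dx": 0,"dy": 0,"dz": 0.001,"yaw": 0}
    - {"jaw": 0.0,"dx": 0,"dy": 0,"dz": 0,"yaw": 0}
    - {"jaw": 0.0,"dx": 0,"dy": 0,"dz": 0,"yaw": 0}

```text
t: 7.8
tool_pos: [0.4692, 0.0357, 0.0378]
orientation: [2.263, 2.179, 0.0]
force: [-0.5, 0.4, -1.5]
opening: 0.0117
gripper_force: 40.0
```

```bash
python3 -c "
from h import *
st()"; python3 m.py b
```

```text
t 7.8 p [0.4692 0.0357 0.0378] psi -2.18 tilt [ 0.0003 -0.    ] F [-0.54  0.39 -1.46] T [-0.07 -0.08 -0.07] open 0.0117 gf 40.0 q [-0.03 -0.05  2.02 -0.    1.17  0.01]
t 7.8 p [0.4692 0.0357 0.0378] psi -2.18 tilt [ 0.0003 -0.    ] F [-0.54  0.39 -1.46] T [-0.07 -0.08 -0.07] open 0.0117 gf 40.0 q [-0.03 -0.05  2.02 -0.    1.17  0.01]
top [187 250] [0.3307 0.2306 0.0302]
top [168 262] [0.2905 0.2962 0.0302]
top [178 281] [0.2252 0.2617 0.0302]
top [198 270] [0.2616 0.1929 0.0302]

side [354 258] [0.2574 0.2094 0.0302]
side [324 272] [0.3351 0.2521 0.0302]
side [345 299] [0.2957 0.319  0.0302]
side [370 286] [0.2333 0.2841 0.0302]
side [367 273] [0.2336 0.2501 0.0302]

side [270 186] [ 0.4626 -0.0302  0.0302]
side [265 202] [0.4766 0.0343 0.0302]
side [259 199] [0.4937 0.0236 0.0302]
side [259 189] [ 0.4945 -0.0162  0.0302]
side [239 188] [ 0.5528 -0.0174  0.0302]
side [235 215] [0.5573 0.086  0.0302]
side [269 218] [0.4653 0.0922 0.0302]
side [270 204] [0.4626 0.0411 0.0302]
side [274 203] [0.4514 0.0368 0.0302]
side [270 202] [0.4626 0.0336 0.0302]
```

View pics/bc.png

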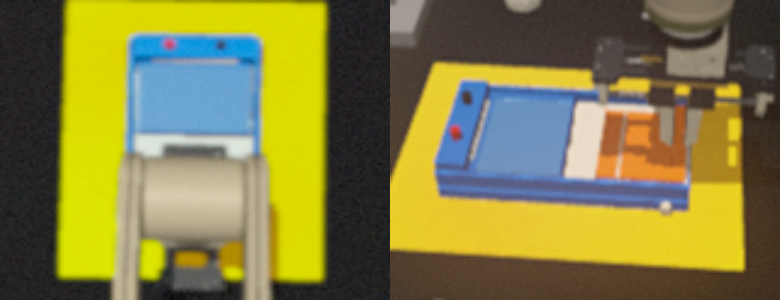

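Side view: the strip sits between the walls, square, with its leading edge at x≈0.556 and the lip at 0.594. I slide it gently in, almost touching the deck.

>>> carry_out:
  moves:
    - {"jaw": 0.0,"dx": 0,"dy": 0,"dz": 0.0015,"yaw": 0}
    - {"jaw": 0.0,"dx": 0,"dy": 0.01,"dz": 0,"yaw": 0}
    - {"jaw": 0.0,"dx": 0,"dy": 0.01,"dz": 0,"yaw": 0}
    - {"jaw": 0.0,"dx": 0,"dy": 0.01,"dz": 0,"yaw": 0}
    - {"jaw": 0.0,"dx": 0,"dy": 0.01,"dz": 0,"yaw": 0}
    - {"jaw": 0.0,"dx": 0,"dy": 0.01,"dz": 0,"yaw": 0}
    - {"jaw": 0.0,"dx": 0,"dy": 0.007,"dz": 0,"yaw": 0}
    - {"jaw": 0.0,"dx": 0,"dy": 0,"dz": 0,"yaw": 0}

```text
t: 8.9
tool_pos: [0.5265, 0.0335, 0.0361]
orientation: [2.263, 2.179, 0.0]
force: [0.6, 0.6, -1.4]
opening: 0.0119
gripper_force: 40.0
```

Run:
```python
from h import *
st();b=snap('side','d.png');t=snap('top','dt.png')
o=np.hstack([cv2.resize(b[165:235,200:290],(450,350),interpolation=2),cv2.resize(t[150:220,210:280],(350,350),interpolation=2)])
cv2.imwrite('pics/dc.png',o[:,:,::-1])
```

```text
t 8.9 p [0.5265 0.0335 0.0361] psi -2.18 tilt [0.0001 0.    ] F [ 0.59  0.55 -1.39] T [-0.06 -0.07  0.01] open 0.0119 gf 40.0 q [-0.03  0.11  1.86  0.    1.17  0.  ]
```

View pics/dc.png

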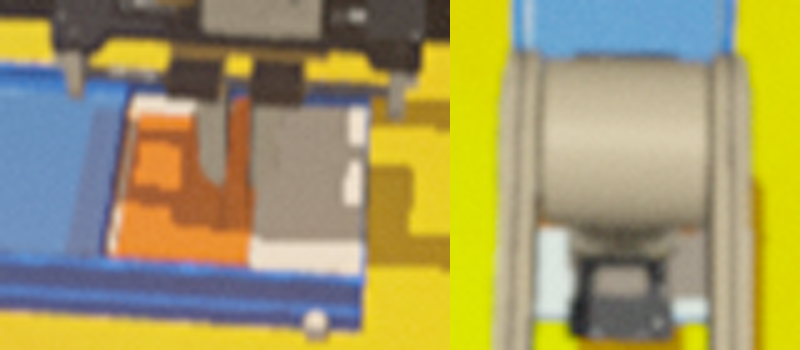

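The white line lies right at the lip (crop ≈ (115,200)), the leading edge shows through the cover about 22 mm in, and the cover is down. I go 2 mm more, then press in small steps.

>>> carry_out:
  moves:
    - {"jaw": 0.0,"dx": 0,"dy": 0.002,"dz": 0,"yaw": 0}
    - {"jaw": 0.0,"dx": 0,"dy": 0,"dz": 0.0005,"yaw": 0}
    - {"jaw": 0.0,"dx": 0,"dy": 0,"dz": 0,"yaw": 0}
    - {"jaw": 0.0,"dx": 0,"dy": 0,"dz": 0,"yaw": 0}
  grip_force: 55

```text
t: 9.5
tool_pos: [0.528, 0.0335, 0.0357]
orientation: [2.263, 2.179, -0.0]
force: [-0.1, -0.7, 0.1]
opening: 0.0116
gripper_force: 55.0
```

>>> carry_out:
  moves:
    - {"jaw": 0.0,"dx": 0,"dy": 0,"dz": 0.0005,"yaw": 0}
    - {"jaw": 0.0,"dx": 0,"dy": 0,"dz": 0,"yaw": 0}
    - {"jaw": 0.0,"dx": 0,"dy": 0,"dz": 0,"yaw": 0}

```text
t: 9.88
tool_pos: [0.5281, 0.0335, 0.0356]
orientation: [2.263, 2.179, 0.0]
force: [-3.7, -0.7, 6.0]
opening: 0.0112
gripper_force: 55.0
```

>>> carry_out:
  moves:
    - {"jaw": 0.0,"dx": 0,"dy": 0,"dz": 0.0003,"yaw": 0}
    - {"jaw": 0.0,"dx": 0,"dy": 0,"dz": 0,"yaw": 0}
    - {"jaw": 0.0,"dx": 0,"dy": 0,"dz": 0,"yaw": 0}

```text
t: 10.25
tool_pos: [0.5281, 0.0335, 0.0356]
orientation: [2.263, 2.179, 0.0]
force: [-5.4, 0.4, 9.0]
opening: 0.0116
gripper_force: 55.0
```

Run:
```python
from h import *
b=snap('side','e.png');st()
cv2.imwrite('pics/ec.png',cv2.resize(b[155:235,170:290],(780,520),interpolation=2)[:,:,::-1])
```

```text
t 10.3 p [0.5281 0.0335 0.0356] psi -2.17 tilt [ 0.0001 -0.0001] F [-4.82  0.62  8.91] T [-0.1   0.79 -0.04] open 0.0117 gf 55.0 q [-0.03  0.11  1.86 -0.    1.17  0.  ]
```

View pics/ec.png

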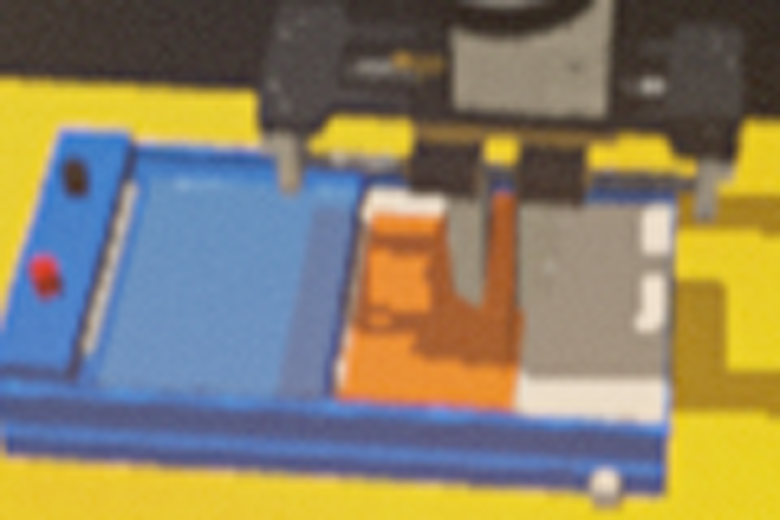

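The strip lies flat and square with its line just at the lip (crop ≈ (350,330)). Its leading edge is about 24 mm in, the cover is down, and the push is about 9–10 N. I hand the job in.

```bash
python3 -c "
from plant import *
print(close_job())"
```

```text
the job is handed in; nothing more can be done
None
```

The job is handed in: the large orange strip lies square and flat under the cover's lip to about its white line, roughly 24 mm in, still gripped and pressed on the deck with about 9–10 N; the cover looked down in the last picture, and the judge returned no verdict.

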